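# Fold the tin flap down and shut the shoe-care box

## Robot

A 6-joint arm with a two-finger parallel gripper is mounted at the origin on the work surface. World frame = base frame: x ahead of the robot, y to its left, z up, the work surface at z = 0. Lengths are in m, angles in rad, forces in N, time in s.
With the tool pointing down it reaches from about 0.35 to 0.975 m from the base axis. Payload 7.1 kg.
Tool frame: the origin (TCP) lies midway between the tips of the shut fingers; the grasp point (between the pads) lies 19 mm behind it; z points along the fingers, y is the line along which they close (so a half turn about z gives the same grasp; the last joint's range is limited). The gripper opens to 88 mm and grips with 3 to 60 N. Pads are 20 mm wide; open, the fingers measure 115 mm over their backs; the gripper's body (75 mm by 178 mm) begins 61 mm behind the grasp point.
Start: joints at [-1.297, 0.423, 1.63, -0, 1.089, -0.019], TCP at [0.18, -0.598, 0.223] pointing down, gripper open.
Joint ranges: [-3, 3], [-0.9, 2.11], [0.09, 2.58], [-1.31, 4.45], [0.11, 2.69], [-2.54, 2.54]. Speed limits (rad/s): [2.39, 2.39, 3.01, 3.14, 3.14, 3.14].

## Interface

Orientations are given as a unit quaternion [w, x, y, z].
In Python, from workcell import bot, claw, telemetry, eyes gives the robot as it stands. The module is installed in compiled form; this text tells all that it offers. Calls block until the motion is done:
- bot.move_to(position, orientation): joint-space move of the TCP to a pose.
- bot.servo_line(position, rot=None, speed=0.15): straight line of the TCP; rot=None keeps the orientation; speed is the mean speed in m/s.
- bot.movej(angles): joint-space move.
- claw.gripper_open() and claw.close_gripper(force=None): open the fingers fully, or close them until they stop; force is the grip in N (None keeps the last).
- bot.wait(seconds).
- bot.inverse_kinematics(position, orientation): joint angles nearest the present ones, or None.
- telemetry.sense(): the state.
- eyes.snapshot(name): name is "scene" or "top" or "wrist"; returns the picture (400x640x3 uint8, red, green, blue); there is no depth.
- eyes.calibration(name): a dict with "intrinsics" (3x3 intrinsics, pixels), "k1" (the pictures are not rectified: a ray, as slopes to the right and down, at radius r is drawn at 1 + k1 r^2 times it, then the intrinsics apply), "R" (3x3) and "t" (3): a world point X has camera coordinates R X + t; the wrist camera has in their place "hand_eye" (4x4, takes a point from camera to tool coordinates, whose origin is the TCP and whose axes are the flange's). Camera axes: x right, y down, z forward; pixel columns grow to the right and rows downward; lengths in m; the calibration is good to about 2 mm. A picture is of the moment at which its call begins: read the wrist's pose just before it. calibration takes no time and is no camera call.
A pose or a line that the arm cannot do raises bot.PlanningError and nothing moves.
- bot.finish_job(): hands the job in; it is judged then, once.
The state is a dict: "t": time; "q": joint angles; "joint_vel": joint speeds; "joint_torque": joint torques, N m; "tool_pos": TCP position; "tool_rot": TCP orientation; "ft_force": force on the tool from outside, world axes, zero at the start; "torque": the same for the moment, N m; "gripper_width": finger opening in m; "gripper_force": force on a finger pad.
Only numpy, scipy, OpenCV 4.12 (cv2) and the standard library are available. Lean on these libraries where they do the work, as an engineer would, in place of code of your own. Each camera call takes 0.05 s, during which the arm holds its last target. There are 200 camera calls.

## Task

Pack up the clear shoe-care box: with the fingertips, push the upright yellow flap down until it lies flat over the tins, and only then push the open clear cover over until it is fully shut on the box. Nothing is to be grasped or lifted: leave the box standing where it is, and do not disturb the brush, the jar or the scraper beside it.

Things in the scene. Friction and masses are not known exactly. Their poses are not given: they have to be found in the camera images.
- box: Clear acrylic box with blue rim edges and a grey floor, loose on the table, about 2 kg with its contents (shoe-polish tins, spare brush; they never stand above 55 mm). 200 mm along its x, 180 mm along its y, 100 mm high to the rim, walls 5 mm. Origin: centre of the underside; z up. The flap is hinged along its -y wall, the cover along its +y rim. A push of more than about 8 N sideways may slide it.
- flap (a joint): Angle of the yellow flap, rad. 0: lies flat over the tins, level, 20 mm below the rim, on a divider (its stop). Positive: swung up about the box's x axis; about 1.57: upright along the -y wall; stop at 1.85. It starts near upright. To fold it, push its free edge towards the box's +y, then down. Stiff friction hinge, no spring: it stays where it is left; about 1 to 2 N near the edge moves it.
- flap_hinge (a point): Middle of the flap's hinge line, which runs along the box's x: at (0, -83, 80) mm in the box's frame. The axes turn with the flap: y along the flap from hinge to free edge, z out of the side that is on top when it is down.
- flap_edge (a point): Middle of the flap's free edge, 100 mm from the hinge line. The flap is a plain panel 184 mm wide (along the box's x), 100 mm long, 5 mm thick, this point at mid-thickness. Axes as for flap_hinge.
- cover (a joint): Angle of the clear cover with blue border, rad. 0: shut, lying level on the rim (its stop). Positive: opened up about the +y rim; 1.57: upright; stop at 2.0. It starts open, just past upright, leaning to the box's +y. To shut it, push its outer side towards the box's -y, then down. Stiff friction hinge, no spring: it stays at any angle and does not fall; about 2 to 5 N near the free edge moves it. There is no catch.
- cover_hinge (a point): Middle of the cover's hinge line, which runs along the box's x: at (0, 90, 100) mm in the box's frame. The axes turn with the cover: -y along the cover from hinge to free edge, z out of its outer side (on top when shut).
- cover_edge (a point): Middle of the cover's free edge, on the outer face, 190 mm from the hinge line. The cover is a plain panel 200 mm wide (along the box's x), 190 mm long, 5 mm thick; shut, its top is 105 mm above the table and its edge overhangs the -y wall by 10 mm. Axes as for cover_hinge.
- brush: Red boot brush with black bristles, 150 x 50 x 50 mm, bristles down, loose on the table. Bystander. Origin: centre of the underside.
- jar: Small open green glass jar, 66 mm across, 85 mm high, loose. Bystander. Origin: centre of the underside.
- scraper: Steel spoon-shaped scraper, 170 mm long, lying flat, loose. Bystander. Origin: middle of its underside.

How it is judged:
On the way, in this order (a step that is already met when the one before it is completed fails the run):
1. the flap lies flat while the cover still stands open (value of joint flap below 0.1 rad and value of joint cover above 1.1 rad), for 0.1 s.
2. the cover is shut over the flat flap (value of joint flap below 0.1 rad and value of joint cover below 0.07 rad), for 0.2 s.
At the end, for the whole second after the job is handed in: The flap lies flat (within 0.10 rad of its stop) and the cover is shut over it (within 0.07 rad); the box stands flat on the table within 30 mm of where it was; brush, jar and scraper are within 30 mm of where they were; all is at rest (all of step 2 and distance of each of box, brush, jar, scraper from where it was at the start of the episode below 0.03 m and angle between box's own z axis and vertical below 0.04 rad and linear speed of each of brush, jar, scraper, box below 0.02 m/s); the robot touches nothing.
It fails at once if the cover is swung in (below 1.1 rad) while the flap is not yet flat (above 0.12 rad) (value of joint cover below 1.1 rad and value of joint flap above 0.12 rad).
It fails at once if the box is lifted, tipped or pushed away (raised 15 mm, tilted 0.15 rad or moved 30 mm) (height (world z) of box above 0.015 m or angle between box's own z axis and vertical above 0.15 rad or distance of box from where it was at the start of the episode above 0.03 m).
It fails at once if the brush, jar or scraper is lifted, knocked over or moved more than 30 mm (distance of any of brush, jar, scraper from where it was at the start of the episode above 0.03 m or angle between jar's own z axis and vertical above 0.5 rad or height (world z) of any of brush, jar, scraper above 0.02 m).
It also fails if it takes over 67 s, if anything falls off the work surface, if the arm or the gripper's body presses on something with over 40 N, if the wrist force passes 120 N, or if a joint passes its speed limit or range.

## Working session

There is one attempt and no reset: what is moved stays moved. The work goes in short steps, each a Python script; the robot and the scene stay as the last script left them, time stands still between calls to the robot, and variables do not carry over. Pictures are saved under pics/ and viewed, at most 10 in all, crops included, and the job is handed in when it is done.

```bash
mkdir -p pics; ls; python3 - <<'E'
from workcell import bot, claw, telemetry, eyes
import cv2,numpy as np
for n in("scene","top"):
    im=eyes.snapshot(n); cv2.imwrite(f"pics/{n}0.png",im[:,:,::-1])
    c=eyes.calibration(n); print(n,{k:np.round(v,4).tolist() for k,v in c.items()})
s=telemetry.sense(); print(s)
E
```

```text
pics
scene {'intrinsics': [[479.35, 0.0, 328.1115], [0.0, 479.35, 205.9783], [0.0, 0.0, 1.0]], 'k1': 0.0396, 'R': [[-0.672, 0.7405, 0.0052], [0.5935, 0.5428, -0.5943], [-0.4429, -0.3963, -0.8042]], 't': [0.3532, -0.3091, 1.2973]}
top {'intrinsics': [[394.3188, 0.0, 315.7181], [0.0, 394.3188, 196.7475], [0.0, 0.0, 1.0]], 'k1': -0.0224, 'R': [[-0.0073, -0.9993, -0.0358], [-0.9906, 0.0121, -0.1365], [0.1368, 0.0344, -0.99]], 't': [0.0492, 0.5692, 0.9433]}
{'t': 0.1, 'q': array([-1.29701176e+00,  4.23793538e-01,  1.63059785e+00,  8.05698264e-06,
        1.08860916e+00, -1.90089763e-02]), 'joint_vel': array([-0.00058696, -0.0015262 , -0.00187306,  0.00100982,  0.00015198,
       -0.0010823 ]), 'joint_torque': array([ 1.76496851e-04, -5.45612526e+01, -2.74323767e+01,  6.45030895e-02,
        1.88035879e-02, -4.38706616e-05]), 'tool_pos': array([ 0.18027799, -0.59791051,  0.22196743]), 'tool_rot': array([-6.98696632e-04,  9.89303145e-01,  1.45872517e-01, -8.58930163e-05]), 'ft_force': array([-0.71961508, -0.83789902,  0.35036046]), 'torque': array([-0.07151942,  0.01618288, -0.02044968]), 'gripper_force': 0.0, 'gripper_width': 0.08754195741711751}
```

View pics/scene0.png

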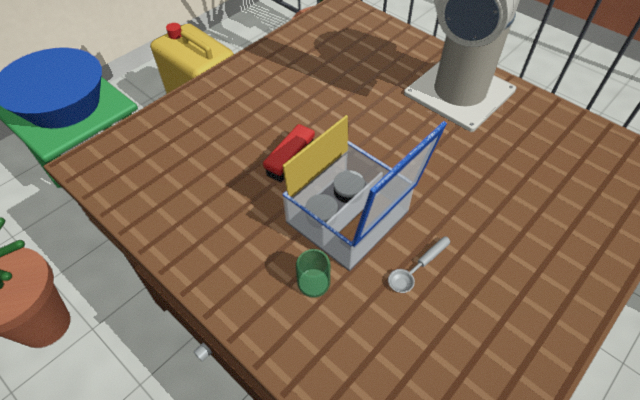

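View pics/top0.png

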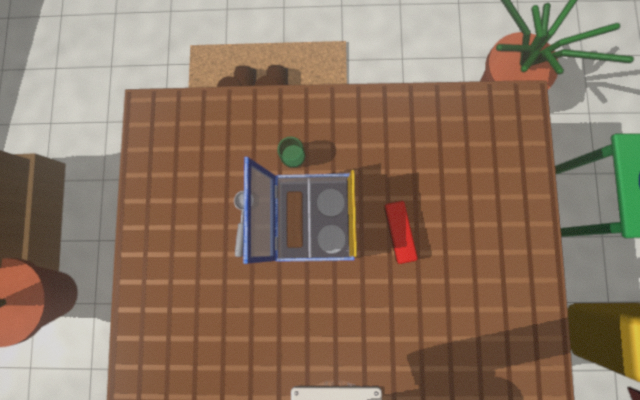

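The scene view shows the box near (350,200), with the yellow flap edge from (285,165) to (348,120), the cover edge from (360,240) to (443,128), the jar at (313,273), the scraper at (420,265) and the brush at (290,152). In the top view the box rim spans about (277,175) to (355,260). The cover edge is at x≈247, over the scraper at (241,220). The flap is at x≈353 and the brush at (401,232). Next I'll enlarge both views and pick rough points.

```bash
cat > h.py <<'E'
import numpy as np,cv2
from workcell import eyes
def ray(n,uv):
    c=eyes.calibration(n);K=np.array(c["intrinsics"]);R=np.array(c["R"]);t=np.array(c["t"])
    d=(np.array(uv,float)-K[:2,2])/K[0,0]; s=d.copy()
    for _ in range(10): s=d/(1+c["k1"]*(s@s))
    return -R.T@t, R.T@np.r_[s,1]
def onz(n,uv,z):
    o,d=ray(n,uv); return o+d*(z-o[2])/d[2]
def two(uv1,uv2):
    (o,d),(p,e)=ray("scene",uv1),ray("top",uv2)
    s=np.linalg.lstsq(np.c_[d,-e],p-o,rcond=None)[0]; a,b=o+d*s[0],p+e*s[1]
    return (a+b)/2,np.linalg.norm(a-b)
E
python3 - <<'E'
from h import *
np.set_printoptions(precision=3,suppress=True)
a=cv2.imread("pics/top0.png");b=cv2.imread("pics/scene0.png")
A=cv2.resize(a[150:270,235:365],None,fx=3,fy=3,interpolation=2);B=cv2.resize(b[115:275,275:450],None,fx=2.25,fy=2.25,interpolation=2)
H=np.zeros((360,784,3),np.uint8);H[:,:390]=A;H[:,390:390+B.shape[1]]=B[:360]
cv2.imwrite("pics/c1.png",H)
for p in((355,259),(352,175),(277,175),(277,261)):print("rim",p,onz("top",p,.1))
print("flap edge",two((285,165),(352,171)),two((348,120),(356,257)))
print("cover edge",two((360,240),(247,159)),two((443,128),(247,262)))
print("jar",onz("top",(292,153),.085),"brush",onz("top",(401,232),.05),"scraper",onz("top",(243,200),.01),onz("top",(239,254),.01))
E
```

```text
rim (355, 259) [ 0.417 -0.047  0.1  ]
rim (352, 175) [ 0.612 -0.044  0.1  ]
rim (277, 175) [0.614 0.133 0.1  ]
rim (277, 261) [0.413 0.132 0.1  ]
flap edge (array([ 0.605, -0.039,  0.178]), np.float64(0.0011957032034710401)) (array([ 0.421, -0.044,  0.161]), np.float64(0.0047973070896622705))
cover edge (array([0.638, 0.181, 0.187]), np.float64(0.013841230568557673)) (array([0.416, 0.165, 0.272]), np.float64(0.0006572936269065847))
jar [0.671 0.099 0.085] brush [ 0.48  -0.163  0.05 ] scraper [0.568 0.233 0.01 ] [0.429 0.241 0.01 ]
```

View pics/c1.png

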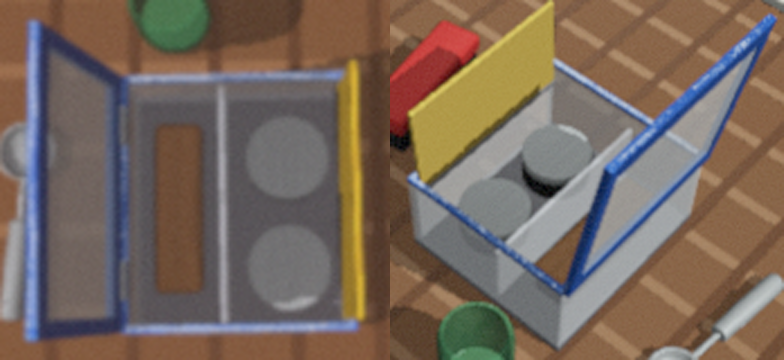

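In the enlarged view the cover corners are at top (247,157) and (245,262), and at scene (372,190) and (445,123). The flap is upright. The rim gives box centre ≈ (0.514, 0.043), with size (197 x 178 mm) and flap edge height (≈0.17–0.18) both matching the given values. Now I'll fold the flap.

```bash
cat >> h.py <<'E'
from workcell import bot,claw,telemetry
Q=[0,.70711,.70711,0]
X=.512
def st(ref=None):
    s=telemetry.sense(); f=s["ft_force"]-(0 if ref is None else ref)
    print(round(s["t"],2),np.round(s["tool_pos"],4),"F",np.round(f,2)); return f
E
python3 - <<'E'
from h import *
np.set_printoptions(precision=3,suppress=True)
print("cover edge",two((372,190),(247,157)),two((445,123),(245,262)))
Q2=[0,.70711,-.70711,0]
for q in(Q,Q2):print(bot.inverse_kinematics([X,-.1,.3],q))
claw.close_gripper(10)
q=min((Q,Q2),key=lambda q:abs(bot.inverse_kinematics([X,-.1,.3],q)-telemetry.sense()["q"]).max())
bot.move_to([X,-.1,.3],q); bot.servo_line([X,-.1,.163]); ref=st()
H=np.array([-.04,.08])
for th in np.linspace(1.55,.06,9):
    P=H+.085*np.array([np.cos(th),np.sin(th)])+.003*np.array([-np.sin(th),np.cos(th)])
    bot.servo_line([X,P[0]-.01,P[1]],speed=.08); st(ref)
y=P[0]-.01;z=P[1]
for i in range(10):
    z-=.0015; bot.servo_line([X,y,z],speed=.05); f=st(ref)
    if f[2]>8: break
cv2.imwrite("pics/s2.png",eyes.snapshot("scene")[:,:,::-1])
E
```

```text
cover edge (array([0.613, 0.166, 0.285]), np.float64(0.0020624161506423142)) (array([0.416, 0.166, 0.285]), np.float64(0.0008268651557882099))
[-0.216  0.183  1.778 -0.     1.18  -0.216]
NoneTraceback (most recent call last):
  File "<stdin>", line 7, in <module>
  File "<stdin>", line 7, in <lambda>
TypeError: unsupported operand type(s) for -: 'NoneType' and 'float'
```

```bash
python3 - <<'E'
from h import *
claw.close_gripper(10)
bot.move_to([X,-.1,.3],Q); bot.servo_line([X,-.1,.163]); ref=st()
H=np.array([-.04,.08])
for th in np.linspace(1.55,.06,9):
    P=H+.085*np.array([np.cos(th),np.sin(th)])+.003*np.array([-np.sin(th),np.cos(th)])
    bot.servo_line([X,P[0]-.01,P[1]],speed=.08); st(ref)
y=P[0]-.01;z=P[1]
for i in range(10):
    z-=.0015; bot.servo_line([X,y,z],speed=.05); f=st(ref)
    if f[2]>8: break
cv2.imwrite("pics/s2.png",eyes.snapshot("scene")[:,:,::-1])
E
```

```text
4.88 [ 0.5126 -0.1002  0.1637] F [-0.34  0.    0.67]
5.64 [ 0.512 -0.051  0.165] F [ 0.43  0.16 -0.02]
5.99 [ 0.5119 -0.035   0.1637] F [ 1.05  0.61 -0.03]
6.34 [ 0.5118 -0.0196  0.1594] F [ 0.43  0.61 -0.58]
6.69 [ 0.5117 -0.0054  0.1524] F [ 0.64  0.11 -0.28]
7.04 [0.5117 0.0072 0.1429] F [-0.43 -0.38  0.08]
7.39 [0.5116 0.0179 0.1312] F [ 0.22  0.69 -0.51]
7.74 [0.5116 0.0262 0.1178] F [ 0.48  0.23 -0.87]
8.09 [0.5115 0.0319 0.103 ] F [ 0.03  0.9  -1.29]
8.44 [0.5116 0.0347 0.0876] F [ 0.54  0.18 -0.7 ]
8.69 [0.5121 0.0346 0.0867] F [ 0.85 -0.83 -0.55]
8.94 [0.5121 0.0346 0.0851] F [ 0.12  0.81 -0.86]
9.19 [0.512  0.0346 0.0835] F [ 0.4  -0.45 -1.35]
9.44 [0.5121 0.0347 0.0827] F [-2.85 -0.4   7.09]
9.69 [0.5122 0.0347 0.0824] F [-6.63 -0.   22.87]
```

View pics/s2.png

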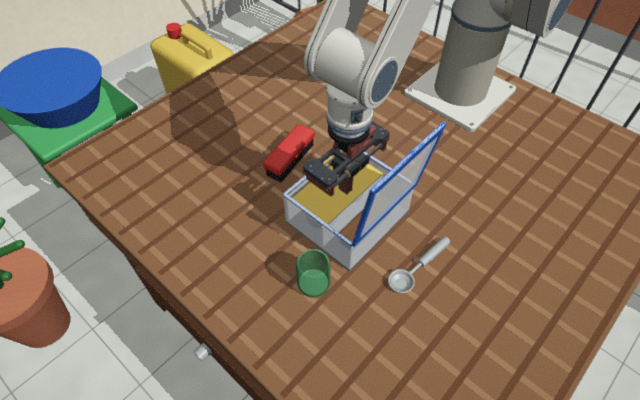

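The flap is down inside the box at about (340,195), and the tip stopped hard at z=0.0825, which is the expected height. The cover is still open and the bystanders haven't moved. Next I'll go over the cover and push it from its outer side.

```bash
python3 - <<'E'
from h import *
bot.servo_line([X,.034,.40],speed=.25)
cv2.imwrite("pics/t3.png",eyes.snapshot("top")[:,:,::-1])
bot.servo_line([X,.235,.40],speed=.2); bot.servo_line([X,.235,.262],speed=.15); ref=st()
H=np.array([.133,.1])
for th in list(np.linspace(1.75,.08,13)):
    r=.168
    P=H+r*np.array([-np.cos(th),np.sin(th)])+.006*np.array([np.sin(th),np.cos(th)])
    if th>1.5: P[1]=min(P[1],.266)
    bot.servo_line([X,P[0]+.01,P[1]],speed=.07); f=st(ref)
    if np.linalg.norm(f)>15: print("STOP"); break
cv2.imwrite("pics/s3.png",eyes.snapshot("scene")[:,:,::-1])
a=cv2.imread("pics/t3.png")[100:300,200:440];b=cv2.imread("pics/s3.png")[90:290,230:470]
cv2.imwrite("pics/c3.png",cv2.resize(np.hstack([a,b]),None,fx=1.65,fy=1.65))
E
```

```text
13.44 [0.5126 0.2351 0.2629] F [-0.36  0.43  0.74]
14.39 [0.5121 0.1789 0.2642] F [ 1.17  0.33 -1.14]
14.88 [0.5119 0.155  0.2659] F [ 0.55 -0.69 -0.22]
15.36 [0.5121 0.1317 0.2679] F [ 1.15 -0.98 -0.36]
15.84 [0.5119 0.1085 0.2646] F [-0.62 -0.34 -1.74]
16.32 [0.5119 0.086  0.2582] F [ 0.78 -0.69 -1.63]
16.81 [0.5119 0.0647 0.2488] F [ 0.3  -0.74 -1.04]
17.29 [0.5118 0.0448 0.2365] F [-0.48 -0.36 -0.92]
17.77 [0.5118 0.0268 0.2216] F [ 0.32 -0.08 -0.75]
18.26 [0.5117 0.0111 0.2043] F [ 0.44 -0.36 -0.71]
18.74 [ 0.5117 -0.0021  0.185 ] F [ 0.59 -0.19 -1.29]
19.23 [ 0.5117 -0.0124  0.164 ] F [ 0.9  -0.04 -0.88]
19.71 [ 0.5116 -0.0198  0.1418] F [ 0.91  0.03 -1.73]
20.19 [ 0.5116 -0.024   0.1188] F [ 0.24 -0.49 -1.1 ]
```

View pics/c3.png

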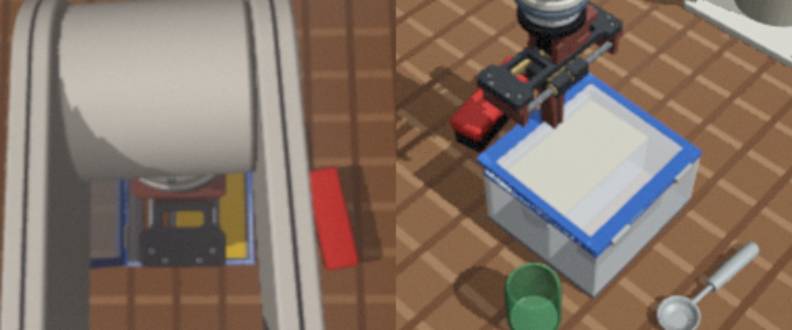

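The cover is nearly closed, with the fingertip near its free edge at crop (550,120), and the flap stayed flat when released. I'll press the cover down to its stop and retreat.

```bash
python3 - <<'E'
from h import *
z=.1165; ref=st()
for i in range(14):
    bot.servo_line([X,-.024,z],speed=.05); f=st(ref)
    if f[2]>10: break
    z-=.0012
bot.wait(.4); st(ref)
bot.servo_line([X,-.024,.30],speed=.15); bot.move_to([.2,-.55,.3],Q); st()
a=eyes.snapshot("top")[:,:,::-1][100:300,200:440];b=eyes.snapshot("scene")[:,:,::-1][90:290,230:470]
cv2.imwrite("pics/c4.png",cv2.resize(np.hstack([a,b]),None,fx=1.65,fy=1.65))
E
```

```text
20.24 [ 0.5118 -0.024   0.1192] F [-0.13 -0.06  0.2 ]
20.49 [ 0.512  -0.024   0.1165] F [ 0.21  0.91 -0.23]
20.74 [ 0.512  -0.024   0.1153] F [ 0.43 -0.03 -0.1 ]
20.99 [ 0.512  -0.024   0.1141] F [ 0.41 -0.4   0.22]
21.24 [ 0.512  -0.024   0.1128] F [ 0.38 -0.65 -0.48]
21.49 [ 0.5119 -0.024   0.1116] F [0.8  0.56 0.27]
21.74 [ 0.5119 -0.024   0.1104] F [ 0.51 -0.5  -1.56]
21.99 [ 0.512  -0.024   0.1092] F [-0.45  0.07  0.41]
22.24 [ 0.5119 -0.024   0.108 ] F [ 0.28 -0.03  0.29]
22.49 [ 0.512  -0.024   0.1068] F [-0.43  0.23 -0.38]
22.74 [ 0.5119 -0.024   0.1056] F [0.03 0.66 0.97]
22.99 [ 0.5121 -0.024   0.1052] F [-3.82 -0.4   9.43]
23.24 [ 0.5121 -0.024   0.105 ] F [-7.61  0.34 22.09]
23.64 [ 0.5121 -0.024   0.1051] F [-6.5   0.13 21.8 ]
27.29 [ 0.2008 -0.5496  0.3   ] F [0.75 0.39 0.02]
```

View pics/c4.png

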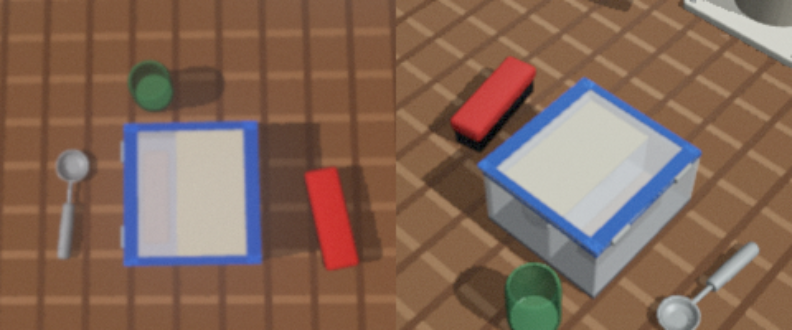

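The cover lies shut on the rim (blue frame from (125,122) to (262,265) in the top crop), and the stop was felt at z=0.105. The flap is flat beneath it, the brush, jar and scraper are in place, and the arm is clear.

```bash
python3 -c "
from workcell import bot
print(bot.finish_job())"
```

```text
the job is handed in; nothing more can be done
None
```

The job is handed in, with no verdict returned: the flap is folded flat and the cover shut over it (each felt at its stop height), and in the last pictures the box, brush, jar and scraper look unmoved.

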